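Load a specimen flat and roll it into the packing bay

ROBOT

A 7-joint arm with a two-finger parallel gripper is mounted at the origin on a cart in front of the work surface, level with it; the furniture and walls round the work are solid. World frame = base frame: x ahead of the robot, y to its left, z up, the work surface at z = 0. Lengths are in m, angles in rad, forces in N, time in s.
With the tool pointing down it reaches from about 0.4 to 0.85 m from the base axis. Payload 4.5 kg.
Tool frame: the origin (TCP) lies midway between the tips of the shut fingers; the grasp point (between the pads) lies 19 mm behind it; z points along the fingers, y is the line along which they close (so a half turn about z gives the same grasp; the last joint's range is limited). The gripper opens to 88 mm and grips with 3 to 60 N. Pads are 18 mm wide; open, the fingers measure 123 mm over their backs; the gripper's body (75 mm by 187 mm) begins 45 mm behind the grasp point.
Start: joints at [1.308, 0.689, -0.195, 1.565, 0.157, 0.902, -0.215], TCP at [0.183, -0.598, 0.239] pointing down, gripper open.
Joint ranges: [-3.01, 3.01], [-0.46, 2.08], [-1.47, 1.51], [0.13, 2.56], [-1, 4.14], [0.04, 2.09], [-2.66, 2.66]. Speed limits (rad/s): [2.57, 2.57, 3.14, 3.14, 3.14, 3.14, 3.14].

INTERFACE

Orientations are given as a unit quaternion [x, y, z, w].
In Python, from plant import r gives the robot as it stands.
- The arm moves only by the tool carry_out, never from a script. Its argument "plan" is a list of rows, each an object with "rot": the turn, a rotation vector about the tool's x, y, z in rad, a list of three; "xyz": the shift along the tool's x, y, z in m, a list of three; "grip": the closure in counts, from 0 (fully open) to 255 (shut). In form: [{"rot": [wx, wy, wz], "xyz": [dx, dy, dz], "grip": grip}, ...]. A call has 1 to 8 rows; each row is the pose to reach, as a shift and turn from the pose commanded when the call began, along the tool's axes at that moment; what a row does not reach only later rows make up. A row lasts 1/12 s, in which the tool goes at most 41.7 mm and 7.16 degrees, less where a joint would pass 70% of its speed; a pose out of reach is approached as far as the arm can. A call with a gripper value outside its range is refused whole. The fingers move at their own pace and stop on an object; "squeeze" is the grip in N (left out, the last holds). Time passes only in rows, so rows that repeat a pose let the fingers close. It gives the time, the measured TCP pose, the force, the opening and the grip force at its end, in the units of the state.
- r.get_state(): the state, without advancing time (a new reading comes with each control period).
- r.snapshot(name): name is "side" or "top" or "wrist"; returns the picture (480x640x3 uint8, red, green, blue); there is no depth.
- r.camera_params(name): a dict with "fx", "fy", "cx", "cy" (pixels), "position" and "attitude" of the camera in the world; the wrist camera has in their place "hand_eye" (4x4, takes a point from camera to tool coordinates, whose origin is the TCP and whose axes are the flange's). Camera axes: x right, y down, z forward; pixel columns grow to the right and rows downward; lengths in m; the calibration is good to about 2 mm. A picture is of the moment at which its call begins: read the wrist's pose just before it. camera_params takes no time and is no camera call.
- r.finish_job(): hands the job in; it is judged then, once.
The state is a dict: "clock": time; "q": joint angles; "qd": joint speeds; "joint_torque": joint torques, N m; "tool_pos": TCP position; "eef_rot": TCP orientation; "contact_force": force on the tool from outside, world axes, zero at the start; "moment": the same for the moment, N m; "opening": opening from 0.0 (shut) to 1.0 (fully open); "finger_force": force on a finger pad.
Only numpy, scipy, OpenCV 4.12 (cv2) and the standard library are available. Lean on these libraries where they do the work, as an engineer would, in place of code of your own. Each camera call takes 0.05 s, during which the arm holds its last target. There are 200 camera calls.

TASK

Put the single garnet crystal into the open cardboard carton that stands on the roller track. Then push the carton along the rollers into the wooden bay at the end of the track until it rests fully home against the end stop, with the garnet still in it. Push the carton, do not lift it off the rollers or tip it, and leave the fluorite and the barite lying near the track where they are.

Things in the scene. Friction and masses are not known exactly. Their poses are not given: they have to be found in the camera images.
- track: Fixed roller track, 460 x 154 mm: 14 free steel rollers (22 mm thick) between aluminium side channels 118 mm apart inside. Origin on the table under its middle; y runs along it to the bay at its left end, x across it (away from the robot). Roller tops 46 mm up, channels 56 mm up. Carton and track yaw within 0.25 rad of the robot's.
- bay_stop (a point): Centre of the bay's rubber-faced end stop, at roller-top height, 206.5 mm along the track's y from its origin; axes as the track's. The bay is open on top; its plywood cheeks (118 mm apart, flared to 150 mm at the mouth) begin about 160 mm before the stop; cheeks and end board reach 96 mm above the table.
- carton: Loose open cardboard carton on the rollers, 110 (x) x 140 (y, along the track) x 50 mm high, walls and floor 5 mm, 220 g. Origin: centre of its underside; y leads to the bay. Starts empty, rolls at about 1 N, has 4 mm play each side. Home, its origin is 70 mm before the stop and its rear (-y) wall stands in the bay's flared mouth, so it can be pushed from behind all the way.
- garnet: Loose dark garnet, one compact many-sided crystal, about 40 x 41 x 37 mm high, 70 g. Lies on the table to the right of the track (it and the fluorite take either of two places there). Origin: centre of its underside as it lies at first, z up, any yaw. A tall display crate stands behind (+x of) both places, about 80 mm or more away: come from above.
- fluorite: Loose bystander: a little group of three intergrown cubes, 33 x 49 x 35 mm, 50 g, on the table to the right of the track in the other of the two places, at least 80 mm from the garnet centre to centre. Origin: centre of its underside, any yaw.
- barite: Loose bystander: a small flat rosette, 49 x 70 x 34 mm, 160 g, on the table near the left (bay) end of the track, on the robot's side. Origin: centre of its underside.

How it is judged:
By the outcome, as a careful person would: the job done as asked, in the order asked, and still so for the second after the job is handed in, with the robot touching nothing.
It also fails if it takes over 54 s, if anything falls off the work surface, if the arm or the gripper's body presses on something with over 40 N, if the wrist force passes 120 N, or if a joint passes its speed limit or range.

## Working session

There is one attempt and no reset: what is moved stays moved. The work goes in short steps, Python scripts to look and compute and a tool call to move; the robot and the scene stay as the last step left them, time stands still between calls to the robot, and variables do not carry over. Pictures are saved under pics/ and viewed, at most 10 in all, crops included, and the job is handed in when it is done.

Besides the shell and the picture viewer there is one more tool, called in YAML: its name, and indented under it one key for each argument. carry_out: Moves the arm, as the interface text tells. Its arguments: {"type":"object","properties":{"plan":{"type":"array"},"squeeze":{"type":"number"}},"required":["plan"]}

```bash
mkdir -p pics; ls; cat > h.py <<'E'
import numpy as np, cv2
from scipy.spatial.transform import Rotation as R
from plant import r
def cam(n):
    p=r.camera_params(n); K=np.array([[p['fx'],0,p['cx']],[0,p['fy'],p['cy']],[0,0,1]])
    if n=='wrist':
        s=r.get_state(); T=np.eye(4);T[:3,:3]=R.from_quat(s['eef_rot']).as_matrix();T[:3,3]=s['tool_pos']
        T=T@np.array(p['hand_eye']); return K,T[:3,:3],T[:3,3]
    a=np.array(p['attitude']); M=R.from_quat(a).as_matrix() if a.size==4 else a.reshape(3,3)
    return K,M,np.array(p['position'])
def ray(c,uv,z):
    K,M,t=c; uv=np.atleast_2d(uv).astype(float)
    d=(M@np.linalg.inv(K)@np.c_[uv,np.ones(len(uv))].T).T
    return t+d*((z-t[2])/d[:,2])[:,None]
def proj(c,P):
    K,M,t=c; q=(K@M.T@(np.atleast_2d(P)-t).T).T; return q[:,:2]/q[:,2:]
def snap(n,f):
    c=cam(n); im=r.snapshot(n)
    cv2.imwrite('pics/'+f,im[:,:,::-1]); np.save('pics/'+f+'.npy',im); return c,im
E
python3 - <<'E'
from h import *
for n in('top','side'):
    c,im=snap(n,n+'0.png'); print(n,c[2].round(3),c[1].round(2).tolist(),c[0][0,0], ray(c,[[320,240]],0).round(3))
print(r.get_state()); print(r.camera_params('wrist'))
E
```

```text
pics
top [0.369 0.071 1.48 ] [[0.0, -1.0, 0.1], [-1.0, -0.0, -0.01], [0.01, -0.1, -1.0]] 551.8412615991683 [[0.524 0.068 0.   ]]
side [ 0.984 -0.564  1.225] [[0.8, 0.5, -0.33], [0.6, -0.66, 0.45], [0.01, -0.56, -0.83]] 579.9447789457562 [[0.479 0.108 0.   ]]
{'clock': 0.1, 'q': array([ 1.30777437,  0.68991873, -0.19451743,  1.56621297,  0.1573038 ,
        0.90248232, -0.21511754]), 'qd': array([ 1.18889434e-03, -1.57122122e-03, -1.74595029e-03, -2.27876238e-03,
       -1.98141167e-03, -5.85312813e-04, -7.54446812e-05]), 'joint_torque': array([-3.08663890e-03, -5.28500104e+01, -1.27171721e+00, -1.53836507e+01,
       -5.26414113e-02,  1.99592912e-03,  5.71063777e-05]), 'tool_pos': array([ 0.18259806, -0.59715485,  0.23798575]), 'eef_rot': array([ 9.89002839e-01,  1.47894286e-01, -1.78693003e-04, -7.95482047e-04]), 'contact_force': array([-0.6605739 ,  0.65207459, -0.22735599]), 'moment': array([-0.02015958,  0.02877608, -0.01953425]), 'finger_force': 0.0, 'opening': 0.9989037465121142}
{'fx': 425.308473266673, 'fy': 425.308473266673, 'cx': 322.1919964735114, 'cy': 229.19847371829098, 'hand_eye': array([[ 6.19020019e-04, -9.63569760e-01, -2.67456415e-01,
         6.84125525e-02],
       [ 9.99998517e-01,  1.02631074e-03, -1.38303991e-03,
        -4.76088693e-04],
       [ 1.60714883e-03, -2.67455162e-01,  9.63568967e-01,
        -1.46160417e-01],
       [ 0.00000000e+00,  0.00000000e+00,  0.00000000e+00,
         1.00000000e+00]])}
```

View pics/top0.png

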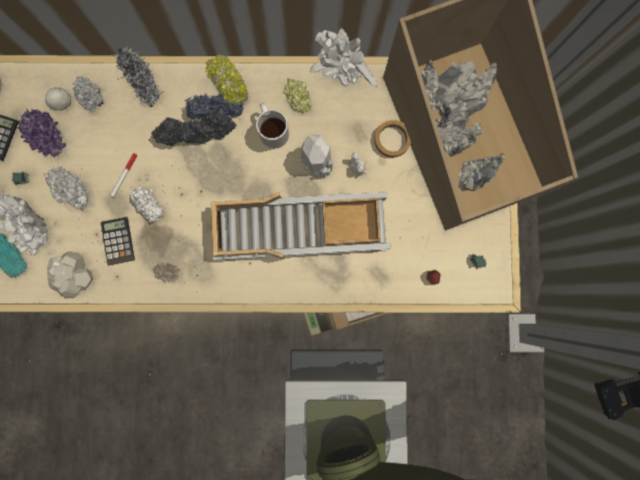

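View pics/side0.png

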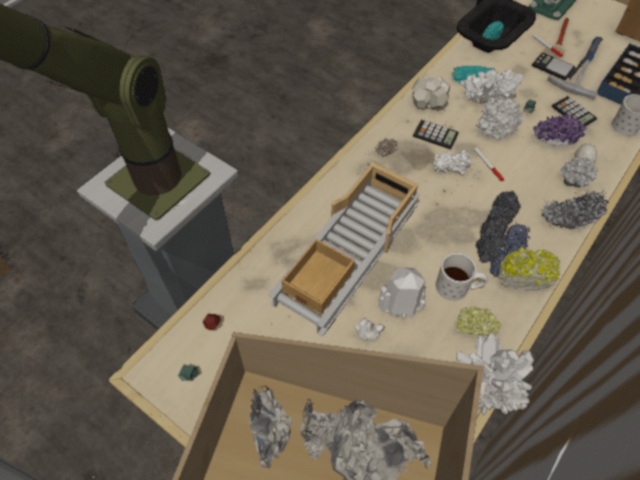

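The top view shows the garnet (dark red) at (433,277), the fluorite (green) at (477,261), the carton at about (351,224), the bay end board at about (214,230) and the barite at (166,271). The crate is at the upper right. The side view agrees, with the garnet at (212,321).

```bash
python3 - <<'E'
from h import *
ct=cam('top'); cs=cam('side')
def big(m):
    n,l,s,ce=cv2.connectedComponentsWithStats(m.astype(np.uint8)); i=1+s[1:,4].argmax(); return l==i,s[i],ce[i]
for n,c,box in(('top',ct,(415,455,260,295)),('side',cs,(195,230,305,335))):
    im=np.load(f'pics/{n}0.png.npy').astype(int); x0,x1,y0,y1=box; s=im[y0:y1,x0:x1]
    m,st,ce=big((s[...,0]-s[...,1]>35)&(s[...,0]<170)&(s[...,1]<80)); uv=ce+[x0,y0]
    print(n,st,uv,ray(c,uv,0.018).round(4))
im=np.load('pics/top0.png.npy').astype(int)
# fluorite
s=im[245:275,460:495]; m,st,ce=big((s[...,1]-s[...,0]>5)&(s.sum(2)<300)); print('fluor',st,ray(ct,ce+[460,245],.018).round(3))
# carton inside: orange
hsv=cv2.cvtColor(np.load('pics/top0.png.npy'),cv2.COLOR_RGB2HSV)
s=hsv[190:265,318:392]; print(hsv[224,350],hsv[224,300],hsv[120,330+60])
m,st,ce=big((s[...,1]>110)&(s[...,0]>5)&(s[...,0]<25)); 
cn=max(cv2.findContours(m.astype(np.uint8),0,2)[0],key=cv2.contourArea); rr=cv2.minAreaRect(cn); b=cv2.boxPoints(rr)+[318,190]
P=ray(ct,b,.096); print('carton px',b.round(1).tolist(),'top z .096',P.round(3).tolist(),P.mean(0).round(4))
for a in(0,1): d=P[a+1]-P[a]; print(np.linalg.norm(d).round(3),np.arctan2(d[1],d[0]).round(3))
for p in r.camera_params('top'),: pass
v=cv2.resize(cv2.imread('pics/top0.png')[180:300,195:455],None,fx=3,fy=3,interpolation=2); cv2.imwrite('pics/c1.png',v)
E
```

```text
top [16 12  9 10 71] [435.21126761 276.50704225] [[ 0.4253 -0.2377  0.018 ]]
side [  9  10  15  15 163] [210.82822086 321.49079755] [[ 0.4239 -0.2352  0.018 ]]
fluor [ 11  10  15  12 108] [[ 0.468 -0.353  0.018]]
[ 17 128 176] [ 25  17 179] [ 19  91 163]
carton px [[322.4, 201.6], [376.8, 198.3], [379.4, 241.2], [325.0, 244.5]] top z .096 [[0.611, 0.062, 0.096], [0.62, -0.076, 0.096], [0.511, -0.082, 0.096], [0.502, 0.055, 0.096]] [ 0.5612 -0.0101  0.096 ]
0.138 -1.506
0.11 -3.089
```

View pics/c1.png

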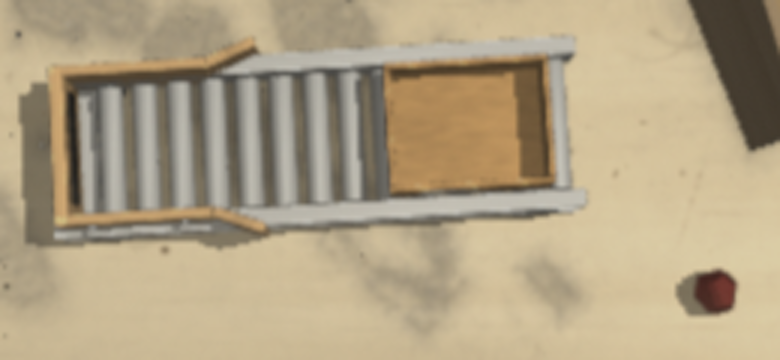

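The crop shows the carton at the right end of the track and the inner face of the end board at about full-frame px (219,229). The measured carton top is 138 x 110 mm, which matches its given size. I'll go above the garnet now.

```bash
cat >> h.py <<'E'
def to(p,yaw=None):
    s=r.get_state(); M=R.from_quat(s['eef_rot']); a=2*np.arctan2(s['eef_rot'][1],s['eef_rot'][0])
    yw=a if yaw is None else yaw
    T=R.from_euler('z',yw)*R.from_euler('x',np.pi)
    print('yaw',round(a,3),'xyz',M.inv().apply(np.array(p)-s['tool_pos']).round(4).tolist(),'rot',(M.inv()*T).as_rotvec().round(4).tolist())
E
python3 - <<'E'
from h import *
c=cam('top'); print(ray(c,[[220.5,228],[213,231]],.096), ray(c,[[220.5,228]],.046), ray(c,[450,228],0))
to((.425,-.237,.2),.058)
E
```

```text
[[0.54330065 0.31913604 0.096     ]
 [0.53562343 0.33788322 0.096     ]] [[0.54961628 0.32809725 0.046     ]] [[ 0.55719914 -0.2838828   0.        ]]
yaw 0.297 xyz [0.3372, -0.2734, 0.0384] rot [-0.0016, 0.0003, 0.2389]
```

carry_out:
  plan:
    - {"rot":[0,0,0.24],"xyz":[0.337,-0.273,0.038],"grip":70}
    - {"rot":[0,0,0.24],"xyz":[0.337,-0.273,0.038],"grip":70}
    - {"rot":[0,0,0.24],"xyz":[0.337,-0.273,0.038],"grip":70}
    - {"rot":[0,0,0.24],"xyz":[0.337,-0.273,0.038],"grip":70}
    - {"rot":[0,0,0.24],"xyz":[0.337,-0.273,0.038],"grip":70}
    - {"rot":[0,0,0.24],"xyz":[0.337,-0.273,0.038],"grip":70}
    - {"rot":[0,0,0.24],"xyz":[0.337,-0.273,0.038],"grip":70}
    - {"rot":[0,0,0.24],"xyz":[0.337,-0.273,0.038],"grip":70}

```text
clock: 0.77
tool_pos: [0.369, -0.3205, 0.2093]
eef_rot: [1.0, 0.028, -0.0, -0.0]
contact_force: [0.8, -0.0, -0.1]
opening: 0.725
finger_force: 0.0
```

```bash
python3 - <<'E'
from h import *
to((.425,-.237,.2),.058)
E
```

```text
yaw 0.057 xyz [0.0606, -0.0802, 0.0094] rot [-0.0002, 0.0002, -0.0015]
```

carry_out:
  plan:
    - {"rot":[0,0,0],"xyz":[0.058,-0.078,0.009],"grip":70}
    - {"rot":[0,0,0],"xyz":[0.058,-0.078,0.009],"grip":70}
    - {"rot":[0,0,0],"xyz":[0.058,-0.078,0.009],"grip":70}
    - {"rot":[0,0,0],"xyz":[0.058,-0.078,0.009],"grip":70}
    - {"rot":[0,0,0],"xyz":[0.058,-0.078,0.009],"grip":70}
    - {"rot":[0,0,0],"xyz":[0.058,-0.078,0.009],"grip":70}

```text
clock: 1.27
tool_pos: [0.4209, -0.2424, 0.2005]
eef_rot: [1.0, 0.027, -0.001, 0.0]
contact_force: [-0.7, 0.4, 0.3]
opening: 0.726
finger_force: 0.0
```

```bash
python3 - <<'E'
from h import *
c,im=snap('wrist','w1.png'); im=im.astype(int)
m=(im[...,0]-im[...,1]>30)&(im[...,0]-im[...,2]>20)&(im[...,1]<70)
n,l,s,ce=cv2.connectedComponentsWithStats(m.astype(np.uint8)); i=1+s[1:,4].argmax(); print(s[i],ce[i],ray(c,ce[i],.018).round(4), proj(c,[.425,-.237,.018]))
cn=max(cv2.findContours((l==i).astype(np.uint8),0,2)[0],key=cv2.contourArea)
P=ray(c,cn[:,0],.018)[:,:2].astype(np.float32)*1000
print('size',cv2.minAreaRect(P))
for d in range(0,180,15):
    a=np.radians(d); q=P@[np.cos(a),np.sin(a)]; print(d,round(float(np.ptp(q)),1),round(float((q.max()+q.min())/2),1),end=' | ')
print(r.get_state()['tool_pos'])
E
```

```text
[297 185  32  36 805] [313.05962733 202.74782609] [[ 0.4189 -0.2346  0.018 ]] [[316.48611555 195.25297018]]
size ((419.0848388671875, -235.72793579101562), (27.854890823364258, 23.337963104248047), 19.19358253479004)
0 28.6 418.8 | 15 27.7 344.0 | 30 27.5 244.6 | 45 28.6 130.1 | 60 28.3 6.8 | 75 26.2 -116.9 | 90 24.6 -234.0 | 105 23.6 -335.8 | 120 24.7 -413.2 | 135 26.0 -461.4 | 150 28.0 -479.2 | 165 29.3 -464.8 | [ 0.42071975 -0.24287408  0.20061612]
```

View pics/w1.png

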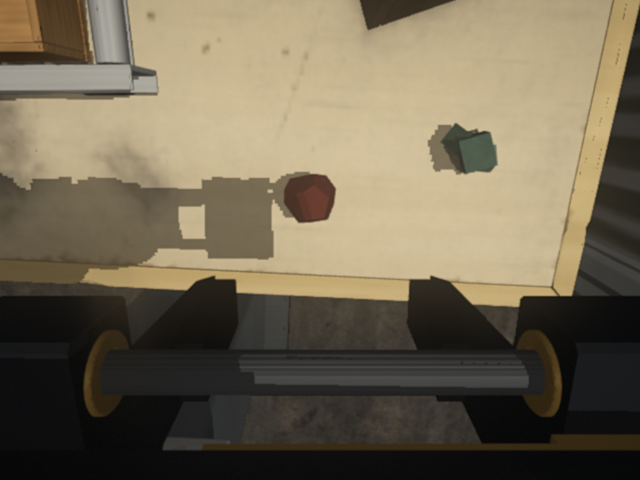

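The wrist view shows the garnet spanning u 284–336, v 174–222. My mask caught only its dark faces, so I'll redo it. The fluorite is at (475,150), well away from the grasp.

```bash
cat >> h.py <<'E'
def garnet(c,im,z=.018):
    im=im.astype(float); m=((im[...,1]<0.55*im[...,0])&(im[...,0]>40)).astype(np.uint8)
    n,l,s,ce=cv2.connectedComponentsWithStats(m); i=1+s[1:,4].argmax()
    cn=max(cv2.findContours((l==i).astype(np.uint8),0,2)[0],key=cv2.contourArea)
    P=ray(c,cn[:,0],z)[:,:2].astype(np.float32)*1000
    print(s[i],'rect',cv2.minAreaRect(P))
    return P
E
python3 - <<'E'
from h import *
P=garnet(cam('wrist'),np.load('pics/w1.png.npy'))
for d in range(60,130,10):
    a=np.radians(d); q=P@[np.cos(a),np.sin(a)]; print(d,round(float(np.ptp(q)),1),end=' | ')
E
```

```text
Traceback (most recent call last):
  File "h.py", line 27, in garnet
    n,l,s,ce=cv2.connectedComponentsWithStats(m); i=1+s[1:,4].argmax()
                                                      ~~~~~~~~~~~~~~^^
ValueError: attempt to get argmax of an empty sequence
```

```bash
sed -i 's/m=((im.*$/h=cv2.cvtColor(im.astype(np.uint8),cv2.COLOR_RGB2HSV); m=(((h[...,0]<8)|(h[...,0]>165))\&(h[...,1]>75)\&(h[...,2]>25)).astype(np.uint8)/' h.py
python3 - <<'E'
from h import *
im=np.load('pics/w1.png.npy'); print([im[v,u].tolist() for u,v in((313,202),(310,180),(330,190),(290,200),(250,100))])
P=garnet(cam('wrist'),im)
for d in range(60,180,10):
    a=np.radians(d); q=P@[np.cos(a),np.sin(a)]; print(d,round(float(np.ptp(q)),1),end=' | ')
E
```

```text
[[105, 61, 48], [78, 53, 43], [87, 58, 45], [73, 50, 39], [205, 188, 151]]
[298 186  30  34 584] rect ((418.8806457519531, -237.06141662597656), (25.89802360534668, 19.963481903076172), 36.54515838623047)
60 25.7 | 70 24.8 | 80 23.4 | 90 23.0 | 100 22.8 | 110 22.3 | 120 21.1 | 130 20.4 | 140 21.3 | 150 23.6 | 160 25.4 | 170 26.4 |
```

```bash
sed -i 's/h=cv2.*$/m=((im[...,0]-im[...,1]>14)\&(im[...,0]<125)\&(im[...,1]<.76*im[...,0])).astype(np.uint8); m[270:]=0/' h.py
python3 - <<'E'
from h import *
P=garnet(cam('wrist'),np.load('pics/w1.png.npy'))
for d in range(60,180,10):
    a=np.radians(d); q=P@[np.cos(a),np.sin(a)]; print(d,round(float(np.ptp(q)),1),end=' | ')
to((.4225,-.237,.2),.058); print(ray(cam('wrist'),[310,198],.018))
E
```

```text
[   0    0   90   61 2583] rect ((533.0363159179688, -35.9959716796875), (39.14915084838867, 63.42387008666992), 2.68682861328125)
60 56.2 | 70 60.4 | 80 62.8 | 90 63.5 | 100 66.8 | 110 70.2 | 120 71.4 | 130 70.5 | 140 67.5 | 150 62.5 | 160 55.6 | 170 47.1 | yaw 0.054 xyz [0.0021, -0.0058, 0.0006] rot [0.0009, 0.0009, -0.0042]
[[ 0.42236029 -0.2324738   0.018     ]]
```

```bash
sed -i 's/def garnet(c,im,z=.018)/def garnet(c,im,z=.018,b=(270,355,150,240))/; s/m\[270:\]=0/k=np.zeros_like(m); k[b[2]:b[3],b[0]:b[1]]=1; m*=k/' h.py
python3 - <<'E'
from h import *
P=garnet(cam('wrist'),np.load('pics/w1.png.npy'))
for d in range(0,180,15):
    a=np.radians(d); q=P@[np.cos(a),np.sin(a)]; print(d,round(float(np.ptp(q)),1),end=' | ')
E
```

```text
[ 284  175   51   47 1929] rect ((422.0434875488281, -231.6619415283203), (36.80697250366211, 39.35194396972656), 3.1260578632354736)
0 37.7 | 15 36.6 | 30 40.5 | 45 42.0 | 60 41.0 | 75 39.2 | 90 39.0 | 105 40.6 | 120 40.2 | 135 39.8 | 150 41.5 | 165 40.7 |
```

carry_out:
  plan:
    - {"rot":[0,0,0],"xyz":[0.002,-0.01,0.04],"grip":70}
    - {"rot":[0,0,0],"xyz":[0.002,-0.01,0.08],"grip":70}
    - {"rot":[0,0,0],"xyz":[0.002,-0.01,0.12],"grip":70}
    - {"rot":[0,0,0],"xyz":[0.002,-0.01,0.135],"grip":70}
    - {"rot":[0,0,0],"xyz":[0.002,-0.01,0.135],"grip":70}
    - {"rot":[0,0,0],"xyz":[0.002,-0.01,0.135],"grip":70}

```text
clock: 1.82
tool_pos: [0.4222, -0.2324, 0.0653]
eef_rot: [1.0, 0.027, -0.001, 0.0]
contact_force: [0.2, 0.3, 0.5]
opening: 0.727
finger_force: 0.0
```

```bash
python3 - <<'E'
from h import *
to((.422,-.2325,.004),.056)
E
```

```text
yaw 0.054 xyz [-0.0001, 0.0001, 0.0613] rot [0.0001, 0.0018, -0.0018]
```

carry_out:
  plan:
    - {"rot":[0,0,0],"xyz":[0,0,0.025],"grip":70}
    - {"rot":[0,0,0],"xyz":[0,0,0.05],"grip":70}
    - {"rot":[0,0,0],"xyz":[0,0,0.061],"grip":70}
    - {"rot":[0,0,0],"xyz":[0,0,0.061],"grip":70}
    - {"rot":[0,0,0],"xyz":[0,0,0.061],"grip":70}
    - {"rot":[0,0,0],"xyz":[0,0,0.061],"grip":180}
    - {"rot":[0,0,0],"xyz":[0,0,0.061],"grip":255}
    - {"rot":[0,0,0],"xyz":[0,0,0.061],"grip":255}
  squeeze: 15

```text
clock: 2.48
tool_pos: [0.4239, -0.2315, 0.0058]
eef_rot: [1.0, 0.028, 0.001, 0.0]
contact_force: [-0.2, -1.0, -0.3]
opening: 0.522
finger_force: 0.0
```

carry_out:
  plan:
    - {"rot":[0,0,0],"xyz":[0,0,0],"grip":255}
    - {"rot":[0,0,0],"xyz":[0,0,0],"grip":255}
    - {"rot":[0,0,0],"xyz":[0,0,0],"grip":255}
    - {"rot":[0,0,0],"xyz":[0,0,0],"grip":255}

```text
clock: 2.82
tool_pos: [0.4239, -0.2316, 0.0053]
eef_rot: [1.0, 0.028, 0.001, 0.001]
contact_force: [0.3, -0.6, 6.8]
opening: 0.431
finger_force: 15.1
```

carry_out:
  plan:
    - {"rot":[0,0,0],"xyz":[0,0,-0.02],"grip":255}
    - {"rot":[0,0,0],"xyz":[0,0,-0.05],"grip":255}
    - {"rot":[0,0,0],"xyz":[0,0,-0.09],"grip":255}
    - {"rot":[0,0,0],"xyz":[0,0,-0.13],"grip":255}
    - {"rot":[0,0,0],"xyz":[0,0,-0.16],"grip":255}
    - {"rot":[0,0,0],"xyz":[0,0,-0.16],"grip":255}

```text
clock: 3.32
tool_pos: [0.4258, -0.2324, 0.1697]
eef_rot: [1.0, 0.028, 0.004, 0.002]
contact_force: [-0.3, -0.4, -0.9]
opening: 0.437
finger_force: 15.0
```

```bash
python3 - <<'E'
from h import *
to((.561,-.012,.165),.058)
E
```

```text
yaw 0.056 xyz [0.1473, -0.2124, 0.005] rot [0.0045, -0.0085, -0.0016]
```

carry_out:
  plan:
    - {"rot":[0,0,0],"xyz":[0.018,-0.026,0.0],"grip":255}
    - {"rot":[0,0,0],"xyz":[0.037,-0.053,0.0],"grip":255}
    - {"rot":[0,0,0],"xyz":[0.058,-0.083,0.0],"grip":255}
    - {"rot":[0,0,0],"xyz":[0.079,-0.113,0.0],"grip":255}
    - {"rot":[0,0,0],"xyz":[0.1,-0.143,0.0],"grip":255}
    - {"rot":[0,0,0],"xyz":[0.12,-0.173,0.0],"grip":255}
    - {"rot":[0,0,0],"xyz":[0.138,-0.2,0.0],"grip":255}
    - {"rot":[0,0,0],"xyz":[0.147,-0.212,0.005],"grip":255}

```text
clock: 3.98
tool_pos: [0.5602, -0.0052, 0.1594]
eef_rot: [0.999, 0.032, 0.001, -0.002]
contact_force: [0.1, 1.3, -0.7]
opening: 0.434
finger_force: 15.0
```

carry_out:
  plan:
    - {"rot":[0,0,0],"xyz":[0,0,0],"grip":255}
    - {"rot":[0,0,0],"xyz":[0,0,0],"grip":255}
    - {"rot":[0,0,0],"xyz":[0,0,0],"grip":255}

```text
clock: 4.23
tool_pos: [0.5565, -0.0135, 0.159]
eef_rot: [1.0, 0.027, -0.001, 0.001]
contact_force: [0.7, -0.4, -0.4]
opening: 0.438
finger_force: 15.0
```

```bash
python3 - <<'E'
from h import *
c,im=snap('wrist','w2.png'); snap('top','t2.png')
to((.561,-.012,.066),.058)
a=np.array([[.611,.062,.096],[.62,-.076,.096],[.511,-.082,.096],[.502,.055,.096]]); print(proj(c,a).round(0).tolist())
E
```

```text
yaw 0.053 xyz [0.0043, -0.0015, 0.0934] rot [0.0015, 0.0015, -0.0046]
[[172.0, 132.0], [461.0, 129.0], [444.0, 333.0], [193.0, 336.0]]
```

View pics/w2.png

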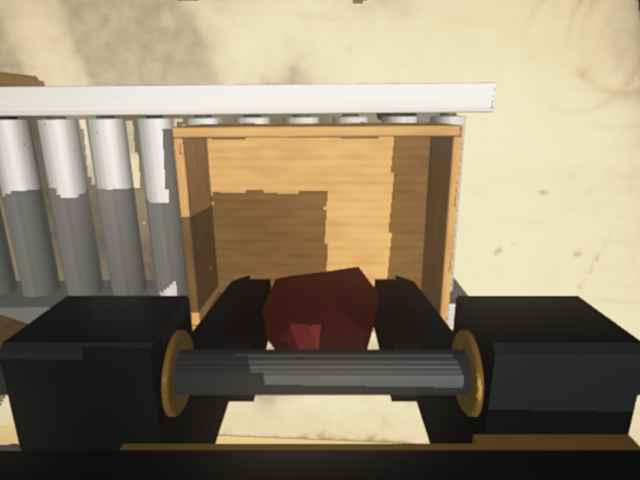

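The wrist view shows the garnet held above the carton, whose far corners at (175,127) and (461,127) match the prediction. I'll lower it and release.

carry_out:
  plan:
    - {"rot":[0,0,0],"xyz":[0.003,-0.001,0.025],"grip":255}
    - {"rot":[0,0,0],"xyz":[0.004,-0.001,0.05],"grip":255}
    - {"rot":[0,0,0],"xyz":[0.004,-0.001,0.075],"grip":255}
    - {"rot":[0,0,0],"xyz":[0.004,-0.001,0.09],"grip":255}
    - {"rot":[0,0,0],"xyz":[0.004,-0.001,0.098],"grip":255}
    - {"rot":[0,0,0],"xyz":[0.004,-0.001,0.098],"grip":255}
    - {"rot":[0,0,0],"xyz":[0.004,-0.001,0.098],"grip":255}
    - {"rot":[0,0,0],"xyz":[0.004,-0.001,0.098],"grip":255}

```text
clock: 5.0
tool_pos: [0.5627, -0.0104, 0.0627]
eef_rot: [1.0, 0.028, 0.001, 0.0]
contact_force: [-0.3, -0.2, -0.9]
opening: 0.437
finger_force: 15.0
```

```bash
python3 - <<'E'
from h import *
to((.561,-.012,.058),.058)
E
```

```text
yaw 0.056 xyz [-0.0018, 0.0015, 0.0047] rot [0.0004, -0.0019, -0.0021]
```

Open gradually, just down to the floor, then lift clear.

carry_out:
  plan:
    - {"rot":[0,0,0],"xyz":[0,0,0.004],"grip":255}
    - {"rot":[0,0,0],"xyz":[0,0,0.005],"grip":255}
    - {"rot":[0,0,0],"xyz":[0,0,0.005],"grip":130}
    - {"rot":[0,0,0],"xyz":[0,0,0.005],"grip":100}
    - {"rot":[0,0,0],"xyz":[0,0,0.005],"grip":85}
    - {"rot":[0,0,0],"xyz":[0,0,0.005],"grip":85}
    - {"rot":[0,0,0],"xyz":[0,0,0.005],"grip":85}

```text
clock: 5.58
tool_pos: [0.5621, -0.0098, 0.0567]
eef_rot: [1.0, 0.028, 0.0, 0.0]
contact_force: [0.3, -0.7, 0.4]
opening: 0.667
finger_force: 0.0
```

carry_out:
  plan:
    - {"rot":[0,0,0],"xyz":[0,0,-0.02],"grip":85}
    - {"rot":[0,0,0],"xyz":[0,0,-0.05],"grip":85}
    - {"rot":[0,0,0],"xyz":[0,0,-0.09],"grip":85}
    - {"rot":[0,0,0],"xyz":[0,0.03,-0.12],"grip":255}
    - {"rot":[0,0,0],"xyz":[0,0.06,-0.12],"grip":255}
    - {"rot":[0,0,0],"xyz":[0,0.09,-0.12],"grip":255}
    - {"rot":[0,0,0],"xyz":[0,0.11,-0.12],"grip":255}
    - {"rot":[0,0,0],"xyz":[0,0.11,-0.12],"grip":255}

```text
clock: 6.25
tool_pos: [0.5678, -0.1266, 0.1771]
eef_rot: [1.0, 0.024, 0.0, 0.002]
contact_force: [-0.4, -1.3, 0.1]
opening: 0.309
finger_force: 0.0
```

```bash
python3 - <<'E'
from h import *
snap('top','t3.png'); snap('side','s3.png'); c,im=snap('wrist','w3.png')
s=np.hstack([cv2.imread('pics/side0.png')[200:360,240:440]*0+cv2.imread('pics/s3.png')[200:360,240:440],cv2.imread('pics/t3.png')[160:320,200:400]])
cv2.imwrite('pics/c3.png',cv2.resize(s,None,fx=2,fy=2,interpolation=2))
to((.567,-.115,.066),.058); print(r.get_state()['opening'])
E
```

```text
yaw 0.057 xyz [-0.0008, -0.0034, 0.1105] rot [-0.0012, 0.0003, -0.0005]
0.1768227133035424
```

View pics/c3.png

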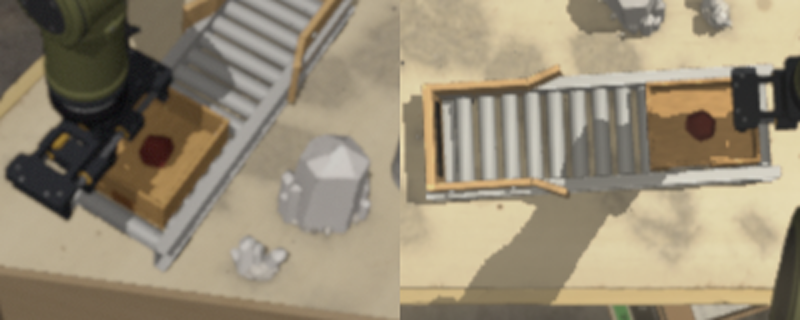

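View pics/w3.png

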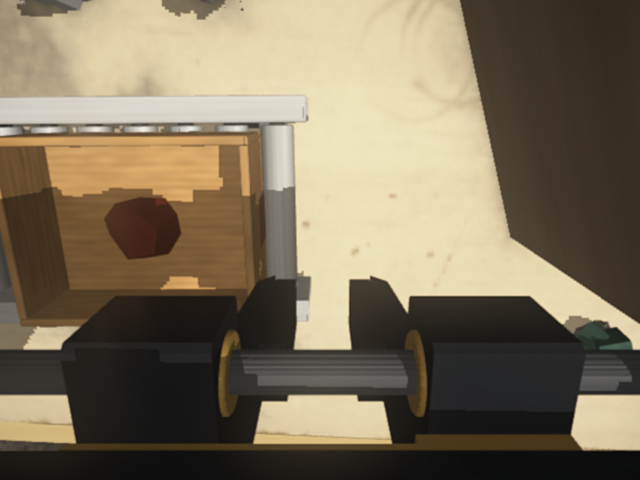

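The side and top views show the garnet lying in the carton's centre, and the wrist view shows it at (143,228). The carton's rear edge is at about u=255. The gripper is behind the carton and closing, so I'll descend behind the rear wall.

```bash
python3 - <<'E'
from h import *
c=cam('wrist'); print(ray(c,[[248,137],[262,280]],.096),r.get_state()['tool_pos'],r.get_state()['opening'])
to((.566,-.114,.066),.058)
E
```

```text
[[ 0.62088113 -0.07582945  0.096     ]
 [ 0.54115258 -0.0847407   0.096     ]] [ 0.56807611 -0.11849906  0.17644971] 0.1768227133035424
yaw 0.057 xyz [-0.0018, -0.0045, 0.1105] rot [-0.0012, 0.0003, -0.0005]
```

carry_out:
  plan:
    - {"rot":[0,0,0],"xyz":[-0.002,-0.002,0],"grip":255}
    - {"rot":[0,0,0],"xyz":[-0.002,-0.002,0],"grip":255}
    - {"rot":[0,0,0],"xyz":[-0.002,-0.002,0.03],"grip":255}
    - {"rot":[0,0,0],"xyz":[-0.002,-0.002,0.06],"grip":255}
    - {"rot":[0,0,0],"xyz":[-0.002,-0.002,0.09],"grip":255}
    - {"rot":[0,0,0],"xyz":[-0.002,-0.002,0.11],"grip":255}
    - {"rot":[0,0,0],"xyz":[-0.002,-0.002,0.11],"grip":255}
    - {"rot":[0,0,0],"xyz":[-0.002,-0.002,0.11],"grip":255}

```text
clock: 7.07
tool_pos: [0.5656, -0.1166, 0.066]
eef_rot: [1.0, 0.029, -0.001, -0.0]
contact_force: [0.1, 0.0, 1.1]
opening: 0.006
finger_force: 0.0
```

```bash
python3 - <<'E'
from h import *
s=r.get_state();print(s['tool_pos'],s['opening'],s['contact_force'])
d=R.from_quat(s['eef_rot']).inv().apply([-.058,.998,0]); print(d, (0.162-s['tool_pos'][1]))
E
```

```text
[ 0.5655595  -0.11655398  0.06603516] 0.00626023300363207 [0.13728835 0.00638876 1.09918973]
[ 3.57020299e-04 -9.99683537e-01  8.35540763e-04] 0.27855398232211204
```

Push along tool −y, gently at first.

carry_out:
  plan:
    - {"rot":[0,0,0],"xyz":[0,-0.004,0],"grip":255}
    - {"rot":[0,0,0],"xyz":[0,-0.008,0],"grip":255}
    - {"rot":[0,0,0],"xyz":[0,-0.012,0],"grip":255}
    - {"rot":[0,0,0],"xyz":[0,-0.016,0],"grip":255}
    - {"rot":[0,0,0],"xyz":[0,-0.021,0],"grip":255}
    - {"rot":[0,0,0],"xyz":[0,-0.026,0],"grip":255}
    - {"rot":[0,0,0],"xyz":[0,-0.032,0],"grip":255}
    - {"rot":[0,0,0],"xyz":[0,-0.038,0],"grip":255}

```text
clock: 7.73
tool_pos: [0.5642, -0.0797, 0.0669]
eef_rot: [1.0, 0.028, 0.0, 0.0]
contact_force: [0.3, -0.9, 1.7]
opening: 0.009
finger_force: 0.8
```

carry_out:
  plan:
    - {"rot":[0,0,0],"xyz":[0,-0.007,0],"grip":255}
    - {"rot":[0,0,0],"xyz":[0,-0.014,0],"grip":255}
    - {"rot":[0,0,0],"xyz":[0,-0.021,0],"grip":255}
    - {"rot":[0,0,0],"xyz":[0,-0.028,0],"grip":255}
    - {"rot":[0,0,0],"xyz":[0,-0.035,0],"grip":255}
    - {"rot":[0,0,0],"xyz":[0,-0.042,0],"grip":255}
    - {"rot":[0,0,0],"xyz":[0,-0.049,0],"grip":255}
    - {"rot":[0,0,0],"xyz":[0,-0.056,0],"grip":255}

```text
clock: 8.4
tool_pos: [0.5606, -0.0233, 0.0666]
eef_rot: [1.0, 0.028, -0.0, 0.0]
contact_force: [-0.4, -1.6, 1.6]
opening: 0.005
finger_force: 0.8
```

carry_out:
  plan:
    - {"rot":[0,0,0],"xyz":[0,-0.007,0],"grip":255}
    - {"rot":[0,0,0],"xyz":[0,-0.014,0],"grip":255}
    - {"rot":[0,0,0],"xyz":[0,-0.021,0],"grip":255}
    - {"rot":[0,0,0],"xyz":[0,-0.028,0],"grip":255}
    - {"rot":[0,0,0],"xyz":[0,-0.035,0],"grip":255}
    - {"rot":[0,0,0],"xyz":[0,-0.042,0],"grip":255}
    - {"rot":[0,0,0],"xyz":[0,-0.049,0],"grip":255}
    - {"rot":[0,0,0],"xyz":[0,-0.056,0],"grip":255}

```text
clock: 9.07
tool_pos: [0.5572, 0.0326, 0.0665]
eef_rot: [1.0, 0.028, -0.0, 0.0]
contact_force: [-0.9, -1.4, 1.1]
opening: 0.003
finger_force: 0.8
```

```bash
python3 - <<'E'
from h import *
s=r.get_state();print(s['tool_pos'],s['contact_force'],s['eef_rot'])
snap('top','t4.png');snap('side','s4.png')
a=np.hstack([cv2.imread('pics/s4.png')[160:320,260:460],cv2.imread('pics/t4.png')[160:320,200:400]])
cv2.imwrite('pics/c4.png',cv2.resize(a,None,fx=2,fy=2,interpolation=2))
E
```

```text
[0.55721556 0.03261088 0.06653681] [-0.93448967 -1.35958558  1.0808843 ] [ 9.99596093e-01  2.84171428e-02 -3.34228749e-04  7.11755961e-05]
```

View pics/c4.png

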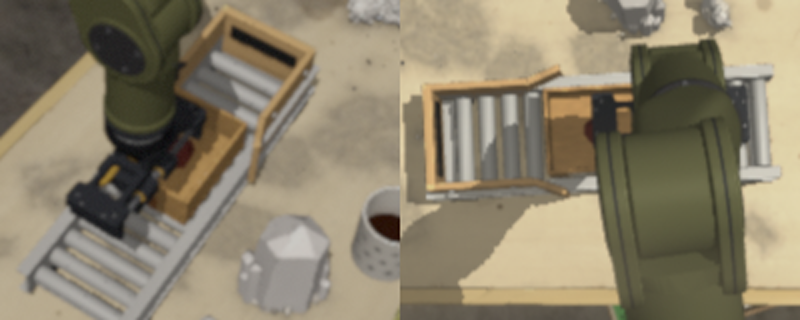

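The carton is straight, with its front at the bay mouth and the garnet still inside. I'll keep pushing to home, more slowly near the end.

carry_out:
  plan:
    - {"rot":[0,0,0],"xyz":[0,-0.007,0],"grip":255}
    - {"rot":[0,0,0],"xyz":[0,-0.014,0],"grip":255}
    - {"rot":[0,0,0],"xyz":[0,-0.021,0],"grip":255}
    - {"rot":[0,0,0],"xyz":[0,-0.028,0],"grip":255}
    - {"rot":[0,0,0],"xyz":[0,-0.035,0],"grip":255}
    - {"rot":[0,0,0],"xyz":[0,-0.042,0],"grip":255}
    - {"rot":[0,0,0],"xyz":[0,-0.049,0],"grip":255}
    - {"rot":[0,0,0],"xyz":[0,-0.056,0],"grip":255}

```text
clock: 9.83
tool_pos: [0.5543, 0.0887, 0.0666]
eef_rot: [1.0, 0.029, -0.0, -0.0]
contact_force: [-0.4, -0.6, -0.8]
opening: 0.009
finger_force: 0.4
```

carry_out:
  plan:
    - {"rot":[0,0,0],"xyz":[0,-0.006,0],"grip":255}
    - {"rot":[0,0,0],"xyz":[0,-0.012,0],"grip":255}
    - {"rot":[0,0,0],"xyz":[0,-0.018,0],"grip":255}
    - {"rot":[0,0,0],"xyz":[0,-0.024,0],"grip":255}
    - {"rot":[0,0,0],"xyz":[0,-0.03,0],"grip":255}
    - {"rot":[0,0,0],"xyz":[0,-0.036,0],"grip":255}
    - {"rot":[0,0,0],"xyz":[0,-0.042,0],"grip":255}
    - {"rot":[0,0,0],"xyz":[0,-0.047,0],"grip":255}

```text
clock: 10.5
tool_pos: [0.5517, 0.1357, 0.0666]
eef_rot: [1.0, 0.029, 0.0, -0.0]
contact_force: [-0.0, -0.7, 0.5]
opening: 0.005
finger_force: 0.3
```

carry_out:
  plan:
    - {"rot":[0,0,0],"xyz":[0,-0.003,0],"grip":255}
    - {"rot":[0,0,0],"xyz":[0,-0.006,0],"grip":255}
    - {"rot":[0,0,0],"xyz":[0,-0.009,0],"grip":255}
    - {"rot":[0,0,0],"xyz":[0,-0.012,0],"grip":255}
    - {"rot":[0,0,0],"xyz":[0,-0.015,0],"grip":255}
    - {"rot":[0,0,0],"xyz":[0,-0.018,0],"grip":255}

```text
clock: 11.0
tool_pos: [0.5507, 0.1528, 0.0666]
eef_rot: [1.0, 0.028, -0.0, 0.0]
contact_force: [0.7, -1.3, -0.8]
opening: 0.01
finger_force: 0.4
```

Creep until the force rises.

carry_out:
  plan:
    - {"rot":[0,0,0],"xyz":[0,-0.002,0],"grip":255}
    - {"rot":[0,0,0],"xyz":[0,-0.004,0],"grip":255}
    - {"rot":[0,0,0],"xyz":[0,-0.006,0],"grip":255}
    - {"rot":[0,0,0],"xyz":[0,-0.008,0],"grip":255}
    - {"rot":[0,0,0],"xyz":[0,-0.008,0],"grip":255}

```text
clock: 11.42
tool_pos: [0.5503, 0.1615, 0.0666]
eef_rot: [1.0, 0.029, 0.0, -0.0]
contact_force: [0.9, 0.2, -0.3]
opening: 0.005
finger_force: 0.0
```

carry_out:
  plan:
    - {"rot":[0,0,0],"xyz":[0,-0.001,0],"grip":255}
    - {"rot":[0,0,0],"xyz":[0,-0.002,0],"grip":255}
    - {"rot":[0,0,0],"xyz":[0,-0.003,0],"grip":255}
    - {"rot":[0,0,0],"xyz":[0,-0.003,0],"grip":255}

```text
clock: 11.75
tool_pos: [0.5503, 0.164, 0.0666]
eef_rot: [1.0, 0.028, 0.0, -0.0]
contact_force: [-0.4, 0.3, 0.0]
opening: 0.004
finger_force: 0.1
```

carry_out:
  plan:
    - {"rot":[0,0,0],"xyz":[0,-0.001,0],"grip":255}
    - {"rot":[0,0,0],"xyz":[0,-0.002,0],"grip":255}
    - {"rot":[0,0,0],"xyz":[0,-0.003,0],"grip":255}
    - {"rot":[0,0,0],"xyz":[0,-0.004,0],"grip":255}
    - {"rot":[0,0,0],"xyz":[0,-0.004,0],"grip":255}

```text
clock: 12.17
tool_pos: [0.55, 0.1681, 0.0666]
eef_rot: [1.0, 0.029, 0.0, -0.0]
contact_force: [0.7, -0.1, -0.0]
opening: 0.008
finger_force: 0.1
```

carry_out:
  plan:
    - {"rot":[0,0,0],"xyz":[0,-0.001,0],"grip":255}
    - {"rot":[0,0,0],"xyz":[0,-0.002,0],"grip":255}
    - {"rot":[0,0,0],"xyz":[0,-0.003,0],"grip":255}
    - {"rot":[0,0,0],"xyz":[0,-0.003,0],"grip":255}

```text
clock: 12.5
tool_pos: [0.5496, 0.1693, 0.0666]
eef_rot: [1.0, 0.028, -0.0, 0.001]
contact_force: [-0.1, -4.7, 1.6]
opening: 0.004
finger_force: 2.4
```

carry_out:
  plan:
    - {"rot":[0,0,0],"xyz":[0,-0.001,0],"grip":255}
    - {"rot":[0,0,0],"xyz":[0,-0.002,0],"grip":255}
    - {"rot":[0,0,0],"xyz":[0,-0.002,0],"grip":255}
    - {"rot":[0,0,0],"xyz":[0,-0.002,0],"grip":255}

```text
clock: 12.83
tool_pos: [0.5496, 0.1693, 0.0666]
eef_rot: [1.0, 0.027, -0.0, 0.002]
contact_force: [-1.3, -8.1, 2.9]
opening: 0.002
finger_force: 4.2
```

The carton has stopped: the force is rising with no motion, and the stop position works out to about 0.327, consistent with the image. I'll back off gently and look.

carry_out:
  plan:
    - {"rot":[0,0,0],"xyz":[0,0.002,0],"grip":255}
    - {"rot":[0,0,0],"xyz":[0,0.005,0],"grip":255}
    - {"rot":[0,0,0],"xyz":[0,0.012,0],"grip":255}
    - {"rot":[0,0,0],"xyz":[0,0.03,0],"grip":255}
    - {"rot":[0,0,0],"xyz":[0,0.05,-0.02],"grip":255}
    - {"rot":[0,0,0],"xyz":[0,0.07,-0.05],"grip":255}
    - {"rot":[0,0,0],"xyz":[0,0.09,-0.09],"grip":255}
    - {"rot":[0,0,0],"xyz":[0,0.11,-0.13],"grip":255}

```text
clock: 13.5
tool_pos: [0.5552, 0.0651, 0.1921]
eef_rot: [1.0, 0.029, -0.001, -0.0]
contact_force: [1.8, 0.6, 0.6]
opening: 0.006
finger_force: 0.0
```

carry_out:
  plan:
    - {"rot":[0,0,0],"xyz":[0,0.03,0],"grip":255}
    - {"rot":[0,0,0],"xyz":[0,0.06,0],"grip":255}
    - {"rot":[0,0,0],"xyz":[0,0.09,0],"grip":255}
    - {"rot":[0,0,0],"xyz":[0,0.12,0],"grip":255}
    - {"rot":[0,0,0],"xyz":[0,0.13,0],"grip":255}
    - {"rot":[0,0,0],"xyz":[0,0.13,0],"grip":255}

```text
clock: 14.0
tool_pos: [0.5631, -0.0677, 0.1913]
eef_rot: [1.0, 0.026, 0.0, 0.001]
contact_force: [0.6, 0.1, -0.4]
opening: 0.006
finger_force: 0.0
```

```bash
python3 - <<'E'
from h import *
snap('top','t5.png');snap('side','s5.png')
a=np.hstack([cv2.imread('pics/s5.png')[140:300,280:480],cv2.imread('pics/t5.png')[150:310,140:340]])
cv2.imwrite('pics/c5.png',cv2.resize(a,None,fx=2,fy=2,interpolation=2))
c=cam('top'); print(proj(c,[[.549,.187,.096],[.541,.327,.096]]))
E
```

```text
[[272.90641084 225.90900217]
 [217.36238531 228.89612178]]
```

View pics/c5.png

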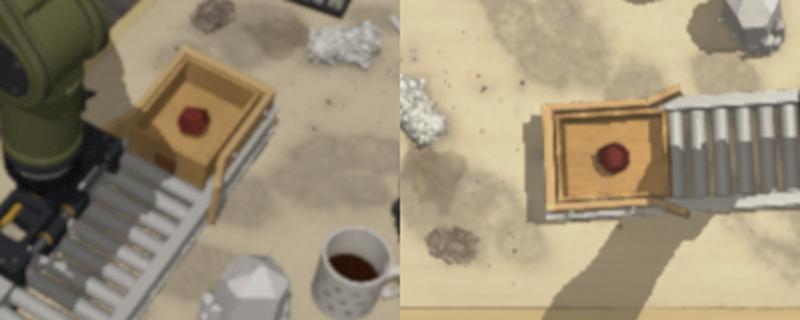

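The views show the carton in the bay with the garnet in it, the barite untouched and the carton front by the end stop. A rebound of 1–2 mm can't be ruled out, so I'll re-touch it gently to make sure.

carry_out:
  plan:
    - {"rot":[0,0,0],"xyz":[0,-0.03,0],"grip":255}
    - {"rot":[0,0,0],"xyz":[0,-0.06,0],"grip":255}
    - {"rot":[0,0,0],"xyz":[0,-0.1,0],"grip":255}
    - {"rot":[0,0,0],"xyz":[0,-0.13,0.02],"grip":255}
    - {"rot":[0,0,0],"xyz":[0,-0.16,0.05],"grip":255}
    - {"rot":[0,0,0],"xyz":[0,-0.18,0.09],"grip":255}
    - {"rot":[0,0,0],"xyz":[0,-0.19,0.125],"grip":255}
    - {"rot":[0,0,0],"xyz":[0,-0.19,0.125],"grip":255}

```text
clock: 14.77
tool_pos: [0.5456, 0.1324, 0.059]
eef_rot: [0.999, 0.034, -0.007, -0.001]
contact_force: [-2.1, 0.2, -0.1]
opening: 0.005
finger_force: 0.0
```

```bash
python3 - <<'E'
from h import *
r.snapshot('top'); s=r.get_state();print(s['tool_pos'],s['contact_force'])
E
```

```text
[0.54798337 0.12949889 0.06264753] [-1.14942539  0.04312124  0.68568282]
```

carry_out:
  plan:
    - {"rot":[0,0,0],"xyz":[0,-0.008,-0.003],"grip":255}
    - {"rot":[0,0,0],"xyz":[0,-0.016,-0.003],"grip":255}
    - {"rot":[0,0,0],"xyz":[0,-0.024,-0.003],"grip":255}
    - {"rot":[0,0,0],"xyz":[0,-0.03,-0.003],"grip":255}
    - {"rot":[0,0,0],"xyz":[0,-0.034,-0.003],"grip":255}
    - {"rot":[0,0,0],"xyz":[0,-0.034,-0.003],"grip":255}
    - {"rot":[0,0,0],"xyz":[0,-0.034,-0.003],"grip":255}

```text
clock: 15.4
tool_pos: [0.5505, 0.1596, 0.0697]
eef_rot: [1.0, 0.028, 0.0, -0.0]
contact_force: [-0.3, 0.1, -0.2]
opening: 0.007
finger_force: 0.0
```

carry_out:
  plan:
    - {"rot":[0,0,0],"xyz":[0,-0.001,0],"grip":255}
    - {"rot":[0,0,0],"xyz":[0,-0.002,0],"grip":255}
    - {"rot":[0,0,0],"xyz":[0,-0.003,0],"grip":255}
    - {"rot":[0,0,0],"xyz":[0,-0.003,0],"grip":255}

```text
clock: 15.73
tool_pos: [0.5501, 0.1625, 0.069]
eef_rot: [1.0, 0.028, -0.0, -0.0]
contact_force: [-0.3, -0.1, 0.0]
opening: 0.005
finger_force: 0.0
```

carry_out:
  plan:
    - {"rot":[0,0,0],"xyz":[0,-0.001,0],"grip":255}
    - {"rot":[0,0,0],"xyz":[0,-0.002,0],"grip":255}
    - {"rot":[0,0,0],"xyz":[0,-0.003,0],"grip":255}
    - {"rot":[0,0,0],"xyz":[0,-0.003,0],"grip":255}

```text
clock: 16.07
tool_pos: [0.55, 0.1659, 0.0691]
eef_rot: [1.0, 0.029, 0.0, -0.0]
contact_force: [-0.1, 0.1, 0.1]
opening: 0.002
finger_force: 0.0
```

carry_out:
  plan:
    - {"rot":[0,0,0],"xyz":[0,-0.001,0],"grip":255}
    - {"rot":[0,0,0],"xyz":[0,-0.002,0],"grip":255}
    - {"rot":[0,0,0],"xyz":[0,-0.002,0],"grip":255}

```text
clock: 16.32
tool_pos: [0.5499, 0.1678, 0.0691]
eef_rot: [1.0, 0.029, 0.0, -0.0]
contact_force: [0.8, 0.1, 0.1]
opening: 0.009
finger_force: 0.0
```

carry_out:
  plan:
    - {"rot":[0,0,0],"xyz":[0,-0.001,0],"grip":255}
    - {"rot":[0,0,0],"xyz":[0,-0.002,0],"grip":255}
    - {"rot":[0,0,0],"xyz":[0,-0.002,0],"grip":255}

```text
clock: 16.57
tool_pos: [0.5498, 0.1694, 0.0692]
eef_rot: [1.0, 0.028, 0.0, 0.0]
contact_force: [0.5, -0.5, -0.0]
opening: 0.008
finger_force: 0.1
```

The finger first touches the carton again at y = 0.1694, so it didn't rebound. I'll retreat.

carry_out:
  plan:
    - {"rot":[0,0,0],"xyz":[0,0.001,0],"grip":255}
    - {"rot":[0,0,0],"xyz":[0,0.004,0],"grip":255}
    - {"rot":[0,0,0],"xyz":[0,0.012,0],"grip":255}
    - {"rot":[0,0,0],"xyz":[0,0.03,0],"grip":255}
    - {"rot":[0,0,0],"xyz":[0,0.05,-0.02],"grip":255}
    - {"rot":[0,0,0],"xyz":[0,0.07,-0.05],"grip":255}
    - {"rot":[0,0,0],"xyz":[0,0.09,-0.09],"grip":255}
    - {"rot":[0,0,0],"xyz":[0,0.1,-0.12],"grip":255}

```text
clock: 17.23
tool_pos: [0.5552, 0.0656, 0.1906]
eef_rot: [1.0, 0.026, -0.0, 0.001]
contact_force: [0.5, -0.5, 0.4]
opening: 0.006
finger_force: 0.0
```

carry_out:
  plan:
    - {"rot":[0,0,0],"xyz":[0,0.02,0],"grip":255}
    - {"rot":[0,0,0],"xyz":[0,0.05,0],"grip":255}
    - {"rot":[0,0,0],"xyz":[0,0.08,0],"grip":255}
    - {"rot":[0,0,0],"xyz":[0,0.11,0],"grip":255}
    - {"rot":[0,0,0],"xyz":[0,0.12,0],"grip":255}
    - {"rot":[0,0,0],"xyz":[0,0.12,0],"grip":255}
    - {"rot":[0,0,0],"xyz":[0,0.12,0],"grip":255}

```text
clock: 17.82
tool_pos: [0.562, -0.0499, 0.1891]
eef_rot: [1.0, 0.028, -0.0, -0.0]
contact_force: [-0.6, 0.4, 0.1]
opening: 0.004
finger_force: 0.0
```

```bash
python3 - <<'E'
from h import *
c,b=snap('top','t6.png'); a=np.load('pics/t5.png.npy').astype(int)
d=np.abs(a-b.astype(int)).sum(2)[190:260,205:290]; print((d>60).sum())
print(r.finish_job())
E
```

```text
229
the job is handed in; nothing more can be done
None
```

The garnet is in the carton, the carton is pushed home against the bay's end stop (confirmed by a second light touch), the fluorite and barite were left alone, and the job was handed in at about 18 s.

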